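# Tighten the dicer's lock ring with the pin spanner

## Robot

A 7-joint arm with a two-finger parallel gripper is mounted at the origin on the work surface. World frame = base frame: x ahead of the robot, y to its left, z up, the work surface at z = 0. Lengths are in m, angles in rad, forces in N, time in s.
With the tool pointing down it reaches from about 0.4 to 0.85 m from the base axis. Payload 4.5 kg.
Tool frame: the origin (TCP) lies at the very end of the fingers, on their centre line; the grasp point (between the pads) lies 19 mm behind it (grip_point_offset is the distance from the TCP to the grasp point, in m); z points along the fingers, y is the line along which they close (so a half turn about z gives the same grasp; the last joint's range is limited). The gripper opens to 88 mm and grips with 3 to 60 N. Pads are 18 mm wide; open, the fingers measure 123 mm over their backs; the gripper's body (75 mm by 187 mm) begins 45 mm behind the grasp point.
Start: joints at [1.317, 0.689, -0.195, 1.565, 0.157, 0.902, -0.215], TCP at [0.177, -0.599, 0.239] pointing down, gripper open.
Joint ranges: [-3.01, 3.01], [-0.46, 2.08], [-1.47, 1.51], [0.13, 2.56], [-1, 4.14], [0.04, 2.09], [-2.66, 2.66]. Speed limits (rad/s): [2.57, 2.57, 3.14, 3.14, 3.14, 3.14, 3.14].

## Interface

Orientations are given as a unit quaternion [x, y, z, w].
In Python, from plant import get_state, snapshot, camera_params, finish_job, grip_point_offset gives the robot as it stands.
- The arm moves only by the shell command python3 -m handwheel [FORCE], which reads ROWS from standard input. ROWS is 1 to 10 rows, parted by a bar, with the numbers parted by spaces; each row has 7 numbers: the opening from 0.0 (shut) to 1.0 (fully open), then dx, dy, dz in normalised numbers (1 is 600 mm), then a rotation vector rx, ry, rz in fractions of the full range, 1 being pi rad; each row is the pose to reach, as a shift and turn from the pose commanded when the command began, along the tool's axes at that moment; what a row does not reach only later rows make up. A row lasts 1/10 s, in which the tool goes at most 0.05 m and 0.15 rad, less where a joint would pass 70% of its speed; a pose out of reach is approached as far as the arm can. The fingers move at their own pace and stop on an object; FORCE is the grip in N (left out, the last holds). Time passes only in rows, so rows that do not move let the fingers close. It prints the time, the measured TCP pose, the force, the opening and the grip force at its end. Input that does not fit is refused with a message, and nothing moves.
- get_state(): the state, without advancing time (a new reading comes with each control period).
- snapshot(name): name is "scene" or "top"; returns (picture, depth): 384x512x3 uint8, red, green, blue; 384x512 float32, m along the optical axis (not along the pixel's ray), 0 where there is no reading.
- camera_params(name): a dict with "fx", "fy", "cx", "cy" (pixels), "k1" (the pictures are not rectified: a ray, as slopes to the right and down, at radius r is drawn at 1 + k1 r^2 times it, then the intrinsics apply), "rvec" (rotation vector, rad) and "tvec" (3), from world to camera coordinates, as OpenCV has them. Camera axes: x right, y down, z forward; pixel columns grow to the right and rows downward; lengths in m; the calibration is good to about 2 mm. A picture is of the moment at which its call begins. camera_params takes no time and is no camera call.
- finish_job(): hands the job in; it is judged then, once.
The state is a dict: "clock": time; "q": joint angles; "qd": joint speeds; "joint_torque": joint torques, N m; "tool_pos": TCP position; "eef_rot": TCP orientation; "contact_force": force on the tool from outside, world axes, zero at the start; "moment": the same for the moment, N m; "opening": opening from 0.0 (shut) to 1.0 (fully open); "finger_force": force on a finger pad.
Only numpy, scipy, OpenCV 4.12 (cv2) and the standard library are available. Lean on these libraries where they do the work, as an engineer would, in place of code of your own. Each camera call takes 0.05 s, during which the arm holds its last target. There are 200 camera calls.

## Task

The lock ring that holds the blade grid on top of the taro dicer was left loose after washing. Take the pin spanner from its rest, seat both prongs fully in the ring's two holes, turn the ring clockwise (seen from above) until it is home against its stop, working gently so that the spanner never bears hard on the ring, then set the spanner upright back on its rest and let go. Turn the ring only with the spanner, and leave the taro pieces around it where they are.

Things in the scene. Friction and masses are not known exactly. Their poses are not given: they have to be found in the camera images.
- spanner: T-handled pin spanner, 200 g, standing upright. Steel crossbar 88 x 20 x 8 mm (own x, y, z); black grip block 32 (x) x 20 (y) mm from the bar up to 70 mm above the bar's underside; two steel prongs below it, 7 mm diameter, 9 mm long, last 2 mm tapered to 4 mm, at x = +34 and -34 mm. Origin: centre of the bar's underside, z up.
- spanner_grip (a point): Middle of the spanner's grip block, 42 mm above the crossbar's underside: take it by its two wide faces, 20 mm apart along the spanner's y. A half turn about z gives the same tool.
- prong_a (a point): Centre of the tip of the spanner's prong at its +x end, 9 mm below the crossbar's underside.
- prong_b (a point): Centre of the tip of the spanner's prong at its -x end, 9 mm below the crossbar's underside.
- spanner_rest: Fixed grey plastic rest: base plate 130 x 80 x 6 mm and on it a block 42 (x) x 44 (y) mm, its flat top 32 mm above the table. The spanner's crossbar lies along the rest's x across the block top, its prongs hanging free past the block's two ends. Origin: centre of the underside, z up.
- rest_top (a point): Centre of the flat top of the rest's block, 32 mm above the table: the spanner's origin is set down here.
- dicer: Taro dicer bolted to the table: a round aluminium drum 126 mm across on a 170 x 150 mm grey foot, its spout pointing along its own -x. On top lies the steel lock ring, 96 mm outside diameter, 45 mm bore with a blade grid in it, top face 117 mm above the table. Origin: centre of the underside, on the ring's axis, z up.
- ring_face (a point): On the ring's axis at the height of its flat top face; has the dicer's axes and does not turn with the ring. The face has two round holes, 9.5 mm diameter and 12 mm deep, facing each other across the bore, 34 mm from the axis. Spanner and dicer may never press on each other with more than 40 N in all.
- lock_ring (a joint): Lock ring angle, rad: 0 = tight at its stop, positive = loosened, anticlockwise from above (starts 0.45 to 0.85). Hole line's angle from the dicer's x = this + an offset within 0.48 either way (thread start; not measured: see it or feel for it). Stiff, about 0.22 N m: stays put under prongs rubbing with some 6 N, does not spring back. Does not move up or down.
- taro_a: Loose block of peeled taro, about 32 x 30 x 30 mm, between the dicer and the rest; to be left alone. Origin: centre of its underside.
- taro_b: Loose block of peeled taro, about 34 x 31 x 32 mm, between the dicer and the rest; to be left alone. Origin: centre of its underside.

How it is judged:
By the outcome, as a careful person would: the job done as asked, in the order asked, and still so for the second after the job is handed in, with the robot touching nothing.
It also fails if it takes over 72 s, if anything falls off the work surface, if the arm or the gripper's body presses on something with over 40 N, if the wrist force passes 120 N, or if a joint passes its speed limit or range.

## Working session

There is one attempt and no reset: what is moved stays moved. The work goes in short steps, Python scripts to look and compute and a shell command to move; the robot and the scene stay as the last step left them, time stands still between calls to the robot, and variables do not carry over. Pictures are saved under pics/ and viewed, at most 10 in all, crops included, and the job is handed in when it is done.

```bash
ls; mkdir -p pics; cat > h.py <<'E'
import numpy as np, cv2
from scipy.spatial.transform import Rotation as R
from plant import *
def cam(n):
    p=camera_params(n); return p, R.from_rotvec(np.ravel(p["rvec"])).as_matrix(), np.ravel(p["tvec"])
def K(p): return np.array([[p["fx"],0,p["cx"]],[0,p["fy"],p["cy"]],[0,0,1.]])
def slopes(p,uv):
    return cv2.undistortPoints(np.float64(uv).reshape(-1,1,2),K(p),np.array([p["k1"],0,0,0]))[:,0]
def ray(n,uv):
    p,Rm,t=cam(n); s=slopes(p,uv); d=np.c_[s,np.ones(len(s))]@Rm; return -Rm.T@t,d
def onplane(n,uv,z):
    o,d=ray(n,uv); return o+d*((z-o[2])/d[:,2])[:,None]
def cloud(n,depth):
    p,Rm,t=cam(n); v,u=np.mgrid[:384,:512]; s=slopes(p,np.c_[u.ravel(),v.ravel()])
    P=(np.c_[s,np.ones(len(s))]*depth.reshape(-1,1)-t)@Rm
    return P.reshape(384,512,3)
def proj(n,P):
    p,Rm,t=cam(n); return cv2.projectPoints(np.float64(P).reshape(-1,1,3),np.ravel(p["rvec"]),t,K(p),np.array([p["k1"],0,0,0]))[0][:,0]
def save(n,f):
    im,d=snapshot(n); cv2.imwrite(f"pics/{f}.png",im[:,:,::-1]); np.savez(f"pics/{f}.npz",im=im,d=d); return im,d
E
python3 - <<'E'
from h import *
for n in("scene","top"):
    im,d=save(n,n+"0"); p,Rm,t=cam(n); print(n,p,-Rm.T@t)
s=get_state(); print(s); print(R.from_quat(s["eef_rot"]).as_matrix(),grip_point_offset)
E
```

```text
pics
scene {'fx': 349.24287544737786, 'fy': 349.24287544737786, 'cx': 257.6149100284694, 'cy': 192.92660022711596, 'k1': -0.019490075212102068, 'rvec': array([ 1.96648207,  1.44059171, -0.56915095]), 'tvec': array([-0.15999406, -0.28351431,  1.18002785])} [ 1.02690846 -0.18025056  0.6414148 ]
top {'fx': 350.5849100335991, 'fy': 350.5849100335991, 'cx': 256.0797568836667, 'cy': 192.50503062422678, 'k1': -0.014966803224165133, 'rvec': array([ 2.10665733, -2.17303842,  0.08660814]), 'tvec': array([0.03669727, 0.53583233, 0.76712524])} [ 0.43976253 -0.0104038   0.82670719]
{'clock': 0.1, 'q': array([ 1.31678292,  0.68990494, -0.19453206,  1.56622943,  0.1572842 ,
        0.90253292, -0.21511835]), 'qd': array([-0.00080701, -0.00211173, -0.0016084 , -0.00257043, -0.00055958,
        0.00092   ,  0.00110084]), 'joint_torque': array([-3.06765258e-03, -5.28505647e+01, -1.27121653e+00, -1.53837723e+01,
       -5.24387928e-02,  1.98456815e-03,  4.77341916e-05]), 'tool_pos': array([ 0.17721274, -0.59874929,  0.23799037]), 'eef_rot': array([ 9.89658913e-01,  1.43438231e-01, -1.73527027e-04, -8.24209954e-04]), 'contact_force': array([ 0.54091581, -0.01663702, -0.46630263]), 'moment': array([-0.00509863, -0.00586681, -0.01320917]), 'finger_force': 0.0, 'opening': 0.9977570659982199}
[[ 9.58850887e-01  2.83909562e-01 -5.79911574e-04]
 [ 2.83910135e-01 -9.58849589e-01  1.58159264e-03]
 [-1.07018701e-04 -1.68115428e-03 -9.99998581e-01]] 0.0187
```

View pics/scene0.png

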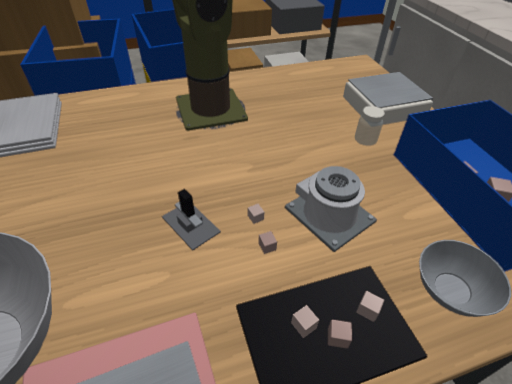

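View pics/top0.png

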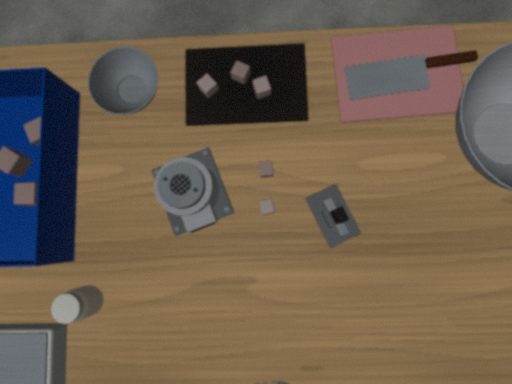

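Scene: dicer at about (337,195), spanner on rest at (188,215). Top view: ring at (183,184), rest at (333,215) with the black grip at (339,214), and taro at (266,168) and (266,207). I'll measure these and zoom in.

```bash
python3 - <<'E'
from h import *
z=np.load("pics/top0.npz"); im,d=z["im"],z["d"]; P=cloud("top",d)
a=im[140:250,145:235]; b=im[175:255,295:370]
A=cv2.resize(a,None,fx=5,fy=5,interpolation=cv2.INTER_CUBIC); B=cv2.resize(b,None,fx=4,fy=4,interpolation=cv2.INTER_CUBIC)
c=np.zeros((550,760,3),np.uint8); c[:A.shape[0],:A.shape[1]]=A; c[:B.shape[0],450:450+B.shape[1]]=B
cv2.imwrite("pics/crop0.png",c[:,:,::-1])
def box(m,name):
    m=m.astype(np.uint8); n,l,st,ce=cv2.connectedComponentsWithStats(m); i=1+np.argmax(st[1:,4])
    pts=P[l==i]; r=cv2.minAreaRect(np.float32(pts[:,:2])*1000); print(name,st[i,4],r,pts[:,2].min(),np.median(pts[:,2]),pts[:,2].max()); return l==i
X=P[...,2]
roiR=np.zeros(X.shape,bool); roiR[175:255,295:370]=1
roiD=np.zeros(X.shape,bool); roiD[140:245,145:240]=1
roiT=np.zeros(X.shape,bool); roiT[155:220,250:285]=1
box(roiR&(X>.003),"rest all"); box(roiR&(X>.085),"grip top"); box(roiR&(X>.026)&(X<.05),"bar/block")
box(roiR&(X>.003)&(X<.012),"plate")
m=box(roiD&(X>.110),"ring"); box(roiD&(X>.085),"drum")
box(roiD&(X>.003),"dicer all")
for s in(slice(155,185),slice(190,220)):
    q=np.zeros_like(roiT); q[s,250:285]=1; box(q&(X>.015),"taro")
# ring height hist
print(np.percentile(X[roiD&(X>.1)],[5,25,50,75,95]))
print(np.median(X[220:240,100:160]))
E
```

```text
rest all 1852 ((459.93646240234375, -105.135009765625), (129.25991821289062, 190.29739379882812), 22.79429817199707) 0.0030114614185921323 0.006544818009324648 0.8267071949163639
grip top 150 ((453.0307922363281, -89.94986724853516), (31.009248733520508, 158.28114318847656), 20.554275512695312) 0.08501396300894314 0.10132555640466157 0.8267071949163639
bar/block 362 ((477.34283447265625, -153.02285766601562), (87.23420715332031, 42.95429992675781), 8.489449501037598) 0.027589991030869593 0.038702771479083825 0.049986583433604306
plate 1263 ((481.1182556152344, -155.3295135498047), (129.5019989013672, 80.76924896240234), 22.46385383605957) 0.0030114614185921323 0.005668601656317209 0.011525399858251508
ring 1323 ((494.2041320800781, 114.9852294921875), (256.3321838378906, 95.07374572753906), 46.18054962158203) 0.11019712596924039 0.11660730462231947 0.8267071949163639
drum 2693 ((496.857177734375, 125.44342041015625), (266.9071350097656, 124.97065734863281), 42.11385726928711) 0.08951147546509837 0.10825612114744218 0.8267071949163639
dicer all 4704 ((510.49896240234375, 147.21157836914062), (292.9191589355469, 183.2576446533203), 33.79873275756836) 0.003040616122007339 0.09620048802556855 0.8267071949163639
taro 212 ((594.1991577148438, -4.107830047607422), (34.24072265625, 30.812028884887695), 4.172999382019043) 0.015299847532631207 0.03135043316512158 0.0345474896055845
taro 187 ((480.8198547363281, -8.317073822021484), (81.12445831298828, 29.372211456298828), 12.276144981384277) 0.01593902387929115 0.029527134272318244 0.8267071949163639
[0.10323601 0.11491307 0.1163121  0.11731898 0.11879491]
-0.000308155391678921
```

View pics/crop0.png

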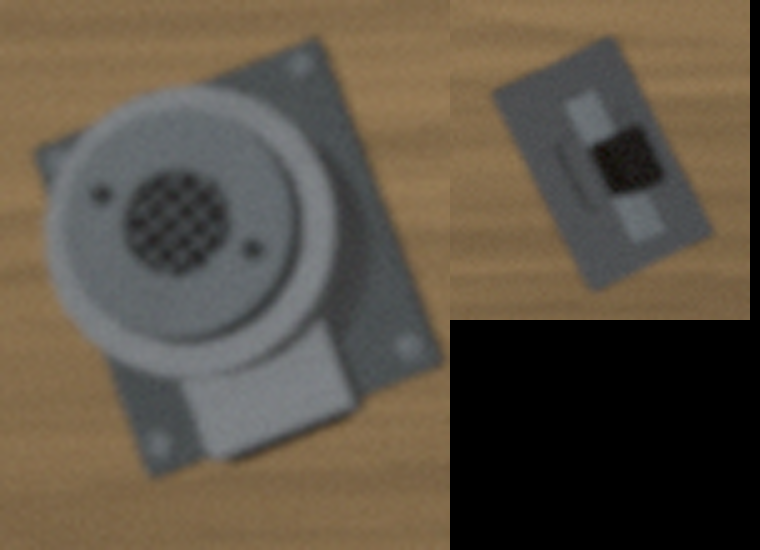

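Crop: holes at crop (101,195) and (253,249), i.e. full-image pixels about (165,179) and (195.5,190). The spout points down and slightly right, and the bar's axis lies along the rest plate. Next I'll refine these values.

```bash
cat > meas.py <<'E'
from h import *
def darkblobs(im,seeds,k=9,up=8):
    g=cv2.GaussianBlur(cv2.cvtColor(im,cv2.COLOR_RGB2GRAY).astype(np.float32),(0,0),.7); out=[]
    for u,v in seeds:
        u0,v0=int(u),int(v); w=g[v0-k//2:v0+k//2+1,u0-k//2:u0+k//2+1]; bg=np.percentile(w,60)
        x=np.clip(bg-w-0.25*(bg-w.min()),0,None); vv,uu=np.mgrid[-(k//2):k//2+1,-(k//2):k//2+1]
        x=x*(uu**2+vv**2<=(k//2+.3)**2)
        out.append((u0+(x*uu).sum()/x.sum(),v0+(x*vv).sum()/x.sum()))
    return np.array(out)
def comp(m):
    n,l,st,ce=cv2.connectedComponentsWithStats(m.astype(np.uint8)); return l==1+np.argmax(st[1:,4])
E
python3 - <<'E'
from meas import *
z=np.load("pics/top0.npz"); im,d=z["im"],z["d"]; P=cloud("top",d); X=np.where(d>0,P[...,2],-1)
def roi(a,b,c,e):
    m=np.zeros(X.shape,bool); m[a:b,c:e]=1; return m
def rect(m,n):
    pts=P[comp(m)]; r=cv2.minAreaRect(np.float32(pts[:,:2])*1000); print(n,len(pts),np.round(np.r_[r[0],r[1],r[2]],1),np.median(pts[:,2])); return r
h=darkblobs(im,[(165,179),(195,190)]); H=onplane("top",h,.117); print("holes",h,H,H.mean(0),np.linalg.norm(H[0]-H[1]),np.degrees(np.arctan2(*(H[0]-H[1])[[1,0]])))
D=roi(140,245,145,240); Rr=roi(175,255,295,370)
for zz,n in((.111,"ring"),(.09,"drum")):
    c=max(cv2.findContours(comp(D&(X>zz)&(X<.13)).astype(np.uint8),0,cv2.CHAIN_APPROX_NONE)[0],key=len)
    q=P[c[:,0,1],c[:,0,0],:2]; print(n,cv2.fitEllipse(np.float32(q*1000)))
rect(D&(X>.002)&(X<.02),"foot")
rect(Rr&(X>.085)&(X<.12),"griptop"); rect(Rr&(X>.0365)&(X<.045),"bar"); rect(Rr&(X>.002)&(X<.012),"plate"); rect(Rr&(X>.028)&(X<.045),"block+bar")
g=im.astype(int).sum(2); dk=comp(Rr&(g<120)); print(np.argwhere(dk).mean(0),dk.sum())
# foot by contour on color: low-saturation
hsv=cv2.cvtColor(im,cv2.COLOR_RGB2HSV)
for n,r,zz in(("foot",D,.01),("plate",Rr,.006)):
    c=max(cv2.findContours(comp(r&(hsv[...,1]<75)).astype(np.uint8),0,cv2.CHAIN_APPROX_NONE)[0],key=len)[:,0]
    W=onplane("top",c,zz); r_=cv2.minAreaRect(np.float32(W[:,:2]*1000)); print(n,r_)
# scene: grip black blob and holes
s=np.load("pics/scene0.npz"); print("proj scene",proj("scene",H), proj("scene",[[.477,-.153,.102]]))
hs=darkblobs(s["im"],proj("scene",H),k=7); print(hs,onplane("scene",hs,.117))
dd=s["d"]; Q=cloud("scene",dd); XS=np.where(dd>0,Q[...,2],-1); m=comp((XS>.085)&(XS<.12)&(np.mgrid[:384,:512][1]<230)&(np.mgrid[:384,:512][1]>150)&(np.mgrid[:384,:512][0]>170)&(np.mgrid[:384,:512][0]<240))
print("scene grip top",m.sum(),Q[m].mean(0),Q[m][:,2].max())
E
```

```text
holes [[164.92284895 178.53324106]
 [195.09141514 189.43835052]] [[0.56201113 0.20528953 0.117     ]
 [0.53703033 0.14227835 0.117     ]] [0.54952073 0.17378394 0.117     ] 0.06778236725893992 68.37413720068638
ring ((549.4041137695312, 172.79005432128906), (94.46939086914062, 95.2766342163086), 149.45704650878906)
drum ((549.3492431640625, 172.6496124267578), (123.30731201171875, 124.0209732055664), 162.5547332763672)
foot 867 [570.1 122.2 181.4  63.2  26.5] 0.011551690396986749
griptop 149 [ 477.5 -155.5   31.    18.3   21. ] 0.1012913668840844
bar 110 [ 504.8 -145.5   28.3   19.7   22.7] 0.039839342615403485
plate 1312 [ 479.  -155.9  137.2   84.4   24.2] 0.005600623077098803
block+bar 352 [ 477.3 -153.    87.2   43.     8.5] 0.038572638648878166
[215.03409091 338.92613636] 176
foot ((547.1341552734375, 179.44882202148438), (181.72560119628906, 161.8516082763672), 19.65593147277832)
plate ((481.0617370605469, -154.93865966796875), (129.94146728515625, 80.88102722167969), 23.918642044067383)
proj scene [[353.33955134 181.0858397 ]
 [322.62909654 179.29949844]] [[185.68190913 193.10558771]]
[[353.36458322 180.7452517 ]
 [322.62409084 178.97552659]] [[0.56104465 0.20588882 0.117     ]
 [0.53606668 0.14272672 0.117     ]]
scene grip top 164 [ 0.4816185  -0.15652219  0.09844063] 0.10489666447556253
```

```bash
cat > go.py <<'E'
import sys
from h import *
def delta(x,y,z,yaw):  # target TCP, tool x-axis yaw in deg (world)
    s=get_state(); Rm=R.from_quat(s["eef_rot"]).as_matrix(); t=np.radians(yaw)
    T=np.array([[np.cos(t),np.sin(t),0],[np.sin(t),-np.cos(t),0],[0,0,-1.]])
    print("clk",s["clock"],"pos",s["tool_pos"].round(4),"yaw",np.degrees(np.arctan2(Rm[1,0],Rm[0,0])).round(2),"F",s["contact_force"].round(2),"M",s["moment"].round(3),"open",round(s["opening"],3))
    print("d",(Rm.T@(np.array([x,y,z])-s["tool_pos"])).round(4),"r",R.from_matrix(Rm.T@T).as_rotvec().round(4))
if len(sys.argv)>4: delta(*map(float,sys.argv[1:5]))
E
python3 go.py .479 -.1555 .17 23.3
```

```text
clk 0.1 pos [ 0.1772 -0.5987  0.238 ] yaw 16.49 F [ 0.54 -0.02 -0.47] M [-0.005 -0.006 -0.013] open 0.998
d [ 0.4152 -0.3392  0.0685] r [-0.0017  0.     -0.1188]
```

Units first: shifts go in shares of 600 mm and turns go in shares of pi rad. So 0.415 m is 0.6917, 0.05 m is 0.0833, -0.119 rad is -0.0379.

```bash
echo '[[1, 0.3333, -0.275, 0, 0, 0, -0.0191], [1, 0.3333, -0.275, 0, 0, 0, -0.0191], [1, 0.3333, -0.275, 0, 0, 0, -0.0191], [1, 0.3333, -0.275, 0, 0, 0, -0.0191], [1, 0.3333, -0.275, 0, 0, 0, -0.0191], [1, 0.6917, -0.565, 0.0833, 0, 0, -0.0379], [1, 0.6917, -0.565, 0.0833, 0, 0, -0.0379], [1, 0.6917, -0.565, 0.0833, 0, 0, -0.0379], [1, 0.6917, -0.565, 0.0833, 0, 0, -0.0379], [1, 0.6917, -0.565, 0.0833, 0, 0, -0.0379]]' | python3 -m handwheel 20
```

```text
refused: ROWS must be rows parted by a bar, with the numbers parted by spaces. Nothing was moved.
```

I used the wrong layout. The manual says rows parted by a bar, with the numbers parted by spaces; once more.

```bash
echo '1 0.3333 -0.275 0 0 0 -0.0191 | 1 0.3333 -0.275 0 0 0 -0.0191 | 1 0.3333 -0.275 0 0 0 -0.0191 | 1 0.3333 -0.275 0 0 0 -0.0191 | 1 0.3333 -0.275 0 0 0 -0.0191 | 1 0.6917 -0.565 0.0833 0 0 -0.0379 | 1 0.6917 -0.565 0.0833 0 0 -0.0379 | 1 0.6917 -0.565 0.0833 0 0 -0.0379 | 1 0.6917 -0.565 0.0833 0 0 -0.0379 | 1 0.6917 -0.565 0.0833 0 0 -0.0379' | python3 -m handwheel 20; python3 go.py .479 -.1555 .15 23.3
```

```text
clock: 1.1
tool_pos: [0.4574, -0.1874, 0.1952]
eef_rot: [0.979, 0.202, -0.0, 0.0]
contact_force: [-0.3, -0.1, 0.4]
opening: 1.001
finger_force: 0.0
clk 1.1 pos [ 0.4574 -0.1874  0.1952] yaw 23.3 F [-0.29 -0.09  0.37] M [-0.012 -0.021  0.032] open 1.001
d [ 0.0325 -0.0207  0.0452] r [-0.      0.0003 -0.    ]
```

```bash
echo '1 0 0 0 0 0 0 | 1 0 0 0 0 0 0' | python3 -m handwheel >/dev/null; python3 go.py .479 -.1555 .11 23.3
```

```text
clk 1.3 pos [ 0.457  -0.1876  0.1952] yaw 23.52 F [-0.74 -0.9   0.52] M [-0.026 -0.009 -0.033] open 0.998
d [ 0.033  -0.0206  0.0852] r [-0.0008  0.0007  0.0039]
```

To row units: 0.14 m is 0.2333, 0.1 m is 0.1667, 0.002 rad is 0.0006.

```bash
echo '1 0.055 -0.0343 0.0333 0 0 0.0006 | 1 0.055 -0.0343 0.1 0 0 0.0006 | 1 0.055 -0.0343 0.1667 0 0 0.0006 | 1 0.055 -0.0343 0.2333 0 0 0.0006 | 1 0.055 -0.0343 0.2333 0 0 0.0006 | 1 0.055 -0.0343 0.2333 0 0 0.0006' | python3 -m handwheel; python3 - <<'E'
from h import *
from go import delta
delta(.479,-.1555,.0555,23.3)
im,d=save("top","g1"); im2,_=save("scene","g1s")
a=cv2.resize(im[165:265,285:385],None,fx=4,fy=4); b=cv2.resize(im2[140:240,130:230],None,fx=4,fy=4)
cv2.imwrite("pics/g1c.png",np.hstack([a,b])[:,:,::-1])
E
```

```text
clock: 1.9
tool_pos: [0.4779, -0.1586, 0.0559]
eef_rot: [0.98, 0.2, -0.001, 0.0]
contact_force: [-0.1, -0.2, -0.3]
opening: 0.999
finger_force: 0.0
clk 1.9 pos [ 0.4779 -0.1586  0.0559] yaw 23.06 F [-0.13 -0.18 -0.28] M [ 0.024 -0.035 -0.024] open 0.999
d [ 0.0023 -0.0024  0.0004] r [-0.0001  0.0018 -0.0042]
```

View pics/g1c.png

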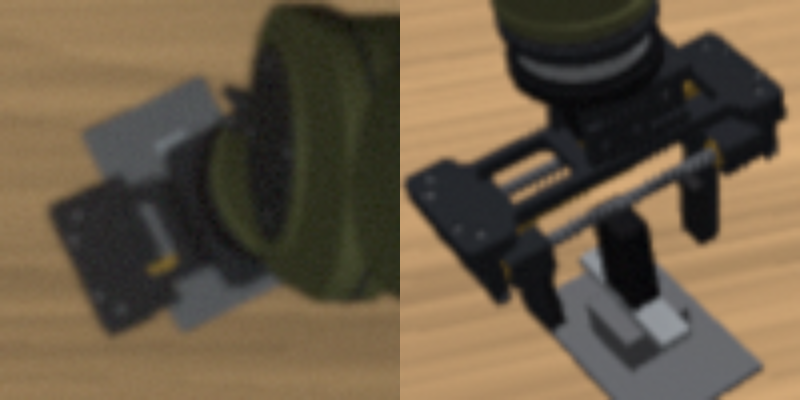

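The fingers straddle the grip block on its wide faces. Closing now.

To row units: -0.0024 m is -0.004, 0.0023 m is 0.0038, -0.004 rad is -0.0013.

```bash
echo '1 0.0038 -0.004 0.0007 0 0 -0.0013 | 0.5 0.0038 -0.004 0.0007 0 0 -0.0013 | 0 0.0038 -0.004 0.0007 0 0 -0.0013 | 0 0.0038 -0.004 0.0007 0 0 -0.0013 | 0 0.0038 -0.004 0.0007 0 0 -0.0013 | 0 0.0038 -0.004 0.0007 0 0 -0.0013 | 0 0.0038 -0.004 0.0007 0 0 -0.0013 | 0 0.0038 -0.004 0.0007 0 0 -0.0013' | python3 -m handwheel 15;  echo '0 0 0 0 0 0 0 | 0 0 0 0 0 0 0 | 0 0 0 0 0 0 0' | python3 -m handwheel 50;python3 go.py .5495 .1735 .24 68.4
```

```text
clock: 2.8
tool_pos: [0.48, -0.154, 0.0552]
eef_rot: [0.979, 0.203, -0.0, 0.0]
contact_force: [-1.4, 0.2, -0.6]
opening: 0.391
finger_force: 0.0
clock: 3.1
tool_pos: [0.4802, -0.1542, 0.0552]
eef_rot: [0.979, 0.203, 0.0, 0.0]
contact_force: [1.0, -0.4, 0.1]
opening: 0.225
finger_force: 50.0
clk 3.1 pos [ 0.4802 -0.1542  0.0552] yaw 23.42 F [ 1.01 -0.41  0.14] M [-0.074 -0.049 -0.002] open 0.225
d [ 0.1939 -0.273  -0.1848] r [ 4.000e-04 -0.000e+00 -7.851e-01]
```

To row units: -0.265 m is -0.4417, -0.23 m is -0.3833, -0.785 rad is -0.2499.

```bash
echo '0 0 0 -0.0333 0 0 0 | 0 0 0 -0.1 0 0 0 | 0 0 0 -0.1667 0 0 0 | 0 0 0 -0.225 0 0 0 | 0 0.0833 -0.1167 -0.225 0 0 -0.0477 | 0 0.1333 -0.1833 -0.225 0 0 -0.0955 | 0 0.1833 -0.25 -0.225 0 0 -0.1432 | 0 0.2333 -0.3167 -0.225 0 0 -0.191 | 0 0.2833 -0.3833 -0.225 0 0 -0.2228 | 0 0.3233 -0.4417 -0.225 0 0 -0.2499' | python3 -m handwheel;python3 go.py .5495 .1735 .185 68.4
```

```text
clock: 4.1
tool_pos: [0.5465, 0.1401, 0.1899]
eef_rot: [0.826, 0.564, -0.001, 0.0]
contact_force: [0.6, -0.3, -1.9]
opening: 0.222
finger_force: 50.0
clk 4.1 pos [0.5465 0.1401 0.1899] yaw 68.61 F [ 0.63 -0.32 -1.95] M [-0.045 -0.11  -0.034] open 0.222
d [ 0.0322 -0.0094  0.0049] r [-0.0006  0.0009  0.0037]
```

To row units: 0.0322 m is 0.0537, 0.02 m is 0.0333, 0.003 rad is 0.001.

```bash
echo '0 0.0537 -0.0157 0.0167 0 0 0.001 | 0 0.0537 -0.0157 0.0333 0 0 0.001 | 0 0.0537 -0.0157 0.0333 0 0 0.001 | 0 0.0537 -0.0157 0.0333 0 0 0.001' | python3 -m handwheel; python3 - <<'E'
from h import *
from go import delta
delta(.5495,.1735,.170,68.4)
im2,d=save("scene","h1"); im,_=save("top","h1t")
s=get_state();Rm=R.from_quat(s["eef_rot"]).as_matrix()
for x in(34,-34,44,-44): 
  o=s["tool_pos"]-np.array([0,0,.0232]); print(x,proj("scene",o+Rm@[x/1e3,0,0]), proj("scene",o+Rm@[x/1e3,0,.009]))
a=cv2.resize(im2[110:210,280:400],None,fx=6,fy=6,interpolation=cv2.INTER_CUBIC)
cv2.imwrite("pics/h1c.png",a[:,:,::-1])
E
```

```text
clock: 4.5
tool_pos: [0.5493, 0.1697, 0.1697]
eef_rot: [0.828, 0.56, -0.001, 0.001]
contact_force: [0.4, -0.4, -1.5]
opening: 0.225
finger_force: 50.0
clk 4.5 pos [0.5493 0.1697 0.1697] yaw 68.12 F [ 0.38 -0.4  -1.53] M [-0.069 -0.053  0.074] open 0.225
d [ 0.0036 -0.0012 -0.0003] r [-0.0007  0.0029 -0.0048]
34 [[354.91612087 171.42284828]] [[354.00517831 174.5338463 ]]
-34 [[323.1634116 169.4563407]] [[322.5206281  172.57754101]]
44 [[359.59401018 171.71332232]] [[358.64355063 174.82271781]]
-44 [[318.5033921  169.16849321]] [[317.89993307 172.29109101]]
```

View pics/h1c.png

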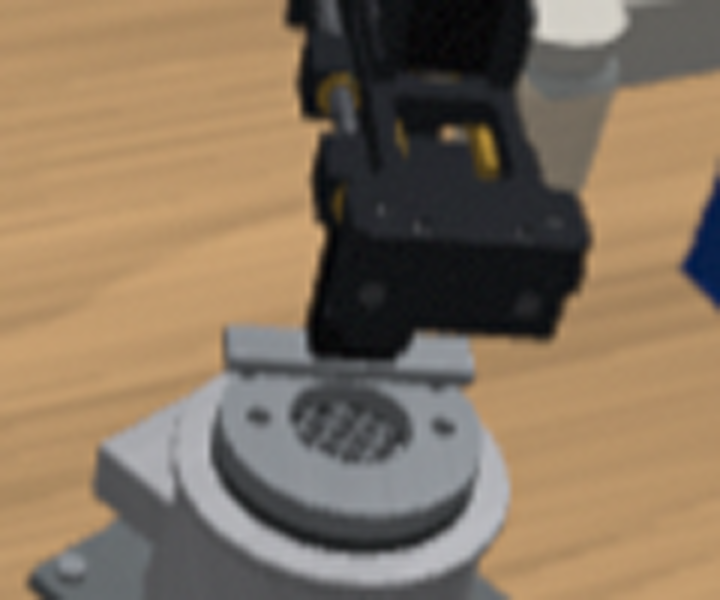

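The bar is held level across the ring, its ends at about (317.8,167) and (359,170), with the prongs just short of the holes at (323,179) and (353.5,181). Next I'll measure how far the spanner sits off-centre in the grip, along x.

```bash
python3 - <<'E'
from h import *
z=np.load("pics/h1.npz"); im,d=z["im"],z["d"]
s=get_state();Rm=R.from_quat(s["eef_rot"]).as_matrix(); print(s["tool_pos"])
o=s["tool_pos"]-np.array([0,0,.0232])
for x in(-44,44):
  for y in(-10,10):
    for zz in(0,-8): print((x,y,zz),proj("scene",o+Rm@np.array([x,y,zz])/1e3).round(2))
hsv=cv2.cvtColor(im,cv2.COLOR_RGB2HSV)
for r in range(163,176): print(r,"L",hsv[r,313:323,1],hsv[r,313:323,2],"R",hsv[r,354:364,1],hsv[r,354:364,2])
E
```

```text
[0.55006092 0.16982341 0.17045604]
(-44, -10, 0) [[318.25 166.13]]
(-44, -10, -8) [[318.79 163.32]]
(-44, 10, 0) [[318.76 172.26]]
(-44, 10, -8) [[319.32 169.44]]
(44, -10, 0) [[358.96 168.65]]
(44, -10, -8) [[359.8  165.84]]
(44, 10, 0) [[360.24 174.84]]
(44, 10, -8) [[361.12 172.03]]
163 L [109 110 111 109 110  95  95  93  93  96] [192 192 191 191 186 182 179 178 176 175] R [43 54 51 51 43 71 49 54 30 51] [18 19 20 20 18 18 21 19 17 20]
164 L [110 110 111 111  86  35  33  33  31  33] [188 187 186 183 155 155 155 155 155 154] R [11 33 13 27 40 43 30 85 73 85] [24 23 19 19 19 18 17 18 21 18]
165 L [110 109 111 111  54  16  15  15  17  15] [183 184 184 179 122 145 150 149 149 149] R [32 59 33 25 82 88 83 81 83 91] [71 74 54 52 53 55 52 41 40 42]
166 L [111 111 111 111  44  22  17  16  19  19] [182 182 184 180 109 142 148 147 148 148] R [  4   4  12   4  77 107 107 111 110 109] [127 127 125 122 126 134 134 131 132 133]
167 L [109 109 111 112  51  18  16  14  16  16] [184 187 190 185 110 138 148 147 147 147] R [ 16  15  16   8  67 110 110 109 110 111] [157 156 158 155 157 171 172 173 17
[... 694 characters left out ...]
171 168 166 167]
172 L [111 108  89  54   8  11  16  17  20  16] [172 170 169 170 151 136 126  90  78  96] R [ 14  16  21  22   0  92 111 110 112 110] [ 92  96  99 106 108 150 168 169 168 169]
173 L [105  71  28   6   7  15  16  16  17  15] [172 170 171 173 172 156 148 129 123 133] R [ 17  17  14   3  50 106 110 109 111 110] [ 74  76  74  73 102 159 174 175 177 179]
174 L [58 19  6  9 11 14 17 15 17 19] [172 173 177 178 164 150 149 149 149 150] R [ 19  15  21  80 101 110 111 109 110 109] [110 120 108 124 154 179 182 182 183 184]
175 L [ 6  7  9  9 15 17 17 17 19 15] [171 177 178 175 155 149 148 149 150 149] R [ 16  17   4  71 107 112 110 110 109 109] [143 151 137 159 183 185 183 181 182 182]
```

```bash
python3 - <<'E'
from h import *
s=get_state();Rm=R.from_quat(s["eef_rot"]).as_matrix(); tp=s["tool_pos"]; zb=tp[2]-.0232+.008
E=onplane("scene",[(317.0,169.4),(358.75,171.6)],zb); print(E,np.linalg.norm(E[0]-E[1]),np.degrees(np.arctan2(*(E[1]-E[0])[[1,0]])))
loc=(E-tp)@Rm; print("corners in tool frame",loc*1e3,loc.mean(0)*1e3)
H=np.array([[0.56104465,0.20588882,.117],[0.53606668,0.14272672,.117]]); print("holes scene in tool",(H-tp)@Rm*1e3)
H=np.array([[0.56201113,0.20528953,.117],[0.53703033,0.14227835,.117]]); print("holes top in tool",(H-tp)@Rm*1e3)
z=np.load("pics/h1.npz"); P=cloud("scene",z["d"]); m=(z["d"]>0)
q=P[m]; l=(q-tp)@Rm; k=(abs(l[:,2]-(.0152))<.004)&(abs(l[:,0])<.06)&(abs(l[:,1])<.016); l=l[k]*1e3; print(len(l),np.percentile(l[:,0],[0,2,98,100]),np.percentile(l[:,1],[0,2,50,98,100]),np.median(l[:,2]))
for f,n in(("h1","scene"),):
  pass
z=np.load("pics/h1t.npz"); P=cloud("top",z["d"]); q=P[z["d"]>0]; l=(q-tp)@Rm; k=(abs(l[:,2]-(.0152))<.004)&(abs(l[:,0])<.06)&(abs(l[:,1])<.016); l=l[k]*1e3; print("top",len(l)); 
if len(l):print(np.percentile(l[:,0],[0,2,98,100]),np.percentile(l[:,1],[0,2,50,98,100]))
E
```

```text
[[0.5413252  0.12064792 0.15525604]
 [0.5731559  0.20272436 0.15525604]] 0.08803257514785544 68.80282513805108
corners in tool frame [[-48.86219416  10.24632948  15.26696541]
 [ 39.16325916   9.13198021  15.15705214]] [-4.8494675   9.68915485 15.21200878]
holes scene in tool [[ 37.62460875  -3.30855704  53.40736912]
 [-30.29574706  -2.89869986  53.49190053]]
holes top in tool [[ 37.42949127  -2.18821763  53.40830231]
 [-30.35191431  -1.83733202  53.49262493]]
221 [-48.25733456 -47.19439203  37.98256859  38.94792247] [-11.04901617  -9.44215548   4.4752794    9.89942937  10.27690505] 15.568524559312179
top 159
[-48.69224728 -48.18072297 -19.24805572  -9.64920146] [-9.36934864 -9.21219349  0.32930721 10.23205073 10.64558311]
```

Both views agree: the spanner sits −4.8 mm along tool x. The prongs need to shift +8.4 mm in x and −2.6 mm in y.

To row units: 0.012 m is 0.02, 0.006 m is 0.01.

```bash
echo '0 0.014 -0.0043 0 0 0 0 | 0 0.014 -0.0043 0.01 0 0 0 | 0 0.014 -0.0043 0.02 0 0 0 | 0 0.014 -0.0043 0.02 0 0 0' | python3 -m handwheel; python3 - <<'E'
from h import *
from go import delta
delta(.5495,.1735,.1402,68.4)
s=get_state();Rm=R.from_quat(s["eef_rot"]).as_matrix(); tp=s["tool_pos"]
im,d=save("scene","h2"); P=cloud("scene",d); l=(P[d>0]-tp)@Rm; k=(abs(l[:,2]-(.0152))<.003)&(abs(l[:,0])<.06)&(abs(l[:,1])<.016); l=l[k]*1e3; print(len(l),np.percentile(l[:,0],[0,2,98,100]),np.percentile(l[:,1],[0,2,98,100]),np.median(l[:,2]))
H=np.array([[0.56104465,0.20588882,.117],[0.53606668,0.14272672,.117]]); print("holes scene in tool",(H-tp)@Rm*1e3)
cv2.imwrite("pics/h2c.png",cv2.resize(im[130:210,290:390],None,fx=7,fy=7,interpolation=cv2.INTER_CUBIC)[:,:,::-1])
E
```

```text
clock: 5.0
tool_pos: [0.5498, 0.18, 0.1571]
eef_rot: [0.828, 0.561, -0.001, -0.0]
contact_force: [-0.5, -0.5, -2.1]
opening: 0.223
finger_force: 50.0
clk 5.0 pos [0.5498 0.18   0.1571] yaw 68.23 F [-0.47 -0.49 -2.06] M [-0.101 -0.083  0.022] open 0.223
d [-0.0062  0.0022  0.0169] r [-0.0014  0.0019 -0.003 ]
198 [-47.40270303 -46.93770888  38.49978942  40.78862699] [-12.51502323  -9.24733924  10.48462872  10.93249727] 14.824162530947351
holes scene in tool [[ 28.25032368   0.89639446  40.08350543]
 [-39.6708046    1.12930846  40.20978358]]
```

View pics/h2c.png

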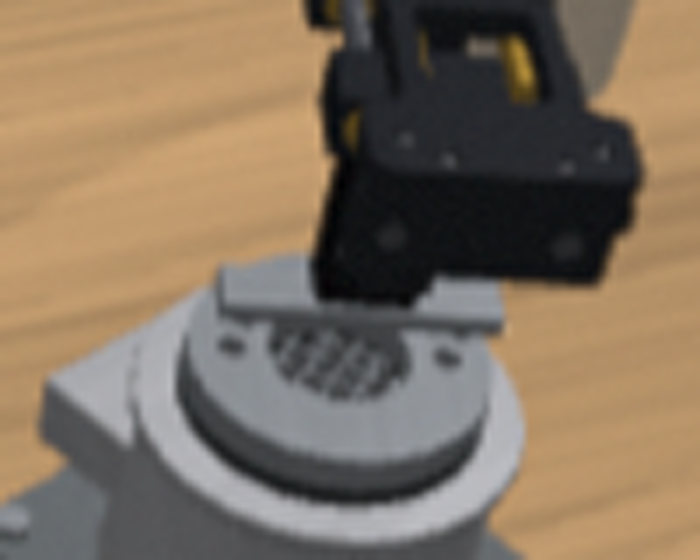

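To row units: 0.0095 m is 0.0158, 0.009 m is 0.015.

```bash
echo '0 -0.002 0.001 0.005 0 0 0 | 0 -0.002 0.001 0.01 0 0 0 | 0 -0.002 0.001 0.0133 0 0 0 | 0 -0.002 0.001 0.015 0 0 0 | 0 -0.002 0.001 0.0158 0 0 0' | python3 -m handwheel; python3 go.py .5495 .1735 .1402 68.4;  echo '0 0 0 0.0008 0 0 0 | 0 0 0 0.0017 0 0 0' | python3 -m handwheel;python3 go.py .5495 .1735 .1402 68.4
```

```text
clock: 5.55
tool_pos: [0.5506, 0.1793, 0.1486]
eef_rot: [0.828, 0.561, -0.0, 0.0]
contact_force: [-0.3, -0.6, -2.1]
opening: 0.22
finger_force: 50.0
clk 5.55 pos [0.5506 0.1793 0.1486] yaw 68.23 F [-0.25 -0.61 -2.14] M [-0.074 -0.034  0.036] open 0.22
d [-0.0058  0.0011  0.0084] r [-0.0001  0.0001 -0.0029]
clock: 5.75
tool_pos: [0.5507, 0.1792, 0.1478]
eef_rot: [0.828, 0.561, 0.0, 0.0]
contact_force: [-0.3, -0.4, -0.4]
opening: 0.222
finger_force: 50.0
clk 5.75 pos [0.5507 0.1792 0.1478] yaw 68.23 F [-0.29 -0.4  -0.36] M [-0.179  0.007  0.029] open 0.222
d [-0.0058  0.001   0.0076] r [ 0.0003  0.0001 -0.003 ]
```

To row units: 0.001 m is 0.0017, 0.0005 m is 0.0008.

```bash
echo '0 0 0 0.0008 0 0 0 | 0 0 0 0.0017 0 0 0' | python3 -m handwheel>/dev/null;python3 go.py .5495 .1735 .1402 68.4
```

```text
clk 5.95 pos [0.5507 0.1788 0.1469] yaw 68.22 F [-0.53 -1.8  -1.06] M [-0.366 -0.004  0.018] open 0.224
d [-0.0054  0.0009  0.0067] r [ 0.0004  0.0007 -0.0032]
```

To row units: 0.002 m is 0.0033, 0.001 m is 0.0017.

```bash
echo '0 -0.0007 0 0.0008 0 0 0 | 0 -0.0013 0 0.0017 0 0 0 | 0 -0.0013 0 0.0033 0 0 0' | python3 -m handwheel>/dev/null;python3 go.py .5495 .1735 .1402 68.4
```

```text
clk 6.25 pos [0.5504 0.1785 0.1447] yaw 68.22 F [ 0.75 -0.48 -2.05] M [-0.259 -0.06  -0.021] open 0.219
d [-0.005   0.001   0.0045] r [ 0.0001  0.     -0.0031]
```

Both prongs are going in freely (tips 4.5 mm deep). Continuing down.

To row units: 0.003 m is 0.005, 0.002 m is 0.0033.

```bash
echo '0 -0.0003 0 0.0017 0 0 0 | 0 -0.0003 0 0.0033 0 0 0 | 0 -0.0003 0 0.005 0 0 0' | python3 -m handwheel>/dev/null;python3 go.py .5495 .1735 .1402 68.4; echo '0 0 0 0.0008 0 0 0 | 0 0 0 0.0017 0 0 0' | python3 -m handwheel>/dev/null;python3 go.py .5495 .1735 .1402 68.4
```

```text
clk 6.55 pos [0.5503 0.1785 0.1416] yaw 68.23 F [-0.23 -0.74 -2.01] M [-0.163 -0.085  0.038] open 0.224
d [-0.0049  0.0011  0.0014] r [-0.     -0.     -0.0029]
clk 6.75 pos [0.5503 0.1784 0.1407] yaw 68.23 F [ 0.2  -0.21 -1.59] M [-0.15  -0.059 -0.073] open 0.222
d [-0.0049  0.0011  0.0005] r [ 0.     -0.     -0.0029]
```

To row units: 0.0008 m is 0.0013, 0.0004 m is 0.0007.

```bash
echo '0 0 0 0.0007 0 0 0 | 0 0 0 0.0013 0 0 0' | python3 -m handwheel>/dev/null;python3 go.py .5495 .1735 .1402 68.4; echo '0 0 0 0.0005 0 0 0 | 0 0 0 0.0005 0 0 0' | python3 -m handwheel>/dev/null;python3 go.py .5495 .1735 .1402 68.4
```

```text
clk 6.95 pos [0.5503 0.1784 0.1402] yaw 68.23 F [-1.71 -0.24  3.12] M [-0.237  0.219  0.08 ] open 0.224
d [-0.0049  0.0011 -0.    ] r [ 0.0001  0.     -0.003 ]
clk 7.15 pos [0.5503 0.1785 0.1402] yaw 68.23 F [-1.63 -0.93  5.13] M [-0.269  0.335  0.007] open 0.223
d [-0.0049  0.0011  0.    ] r [ 0.0004 -0.0001 -0.0029]
```

Seated: the bar bears on the face with about 7 N. I'll ease off 0.4 mm and start turning clockwise about the ring axis (tool x −4.9 mm).

To row units: 0.0005 m is 0.0008, 0.0003 m is 0.0005, 0.1 rad is 0.0318.

```bash
echo '0 0 0 -0.0007 0 0 0.0095 | 0 0 0.0005 -0.0007 0 0 0.0191 | 0 0 0.0008 -0.0007 0 0 0.0318' | python3 -m handwheel>/dev/null;python3 go.py .5495 .1735 .1402 68.4; echo '0 0 0.0004 0 0 0 0.0159 | 0 0 0.0008 0 0 0 0.0318' | python3 -m handwheel>/dev/null;python3 go.py .5495 .1735 .1402 68.4
```

```text
clk 7.45 pos [0.5511 0.1779 0.1402] yaw 62.33 F [-0.74 -2.36  2.93] M [-0.54   0.027  0.196] open 0.224
d [-0.0046  0.0007  0.    ] r [ 7.000e-04  1.000e-04 -1.059e-01]
clk 7.65 pos [0.5515 0.1777 0.1402] yaw 56.56 F [-0.09 -1.81  3.93] M [-0.425  0.058  0.265] open 0.224
d [-0.0046  0.0006  0.    ] r [ 7.000e-04  1.000e-04 -2.067e-01]
```

To row units: 0.001 m is 0.0017, 0.00074 m is 0.0012, 0.2 rad is 0.0637.

```bash
echo '0 0 0.0004 0 0 0 0.0159 | 0 0 0.0008 0 0 0 0.0318 | 0 0 0.0012 0 0 0 0.0477 | 0 0 0.0017 0 0 0 0.0637' | python3 -m handwheel>/dev/null;python3 go.py .5495 .1735 .1402 68.4; echo '0 0 0.0003 0 0 0 0.0095 | 0 0 0.0005 0 0 0 0.0191' | python3 -m handwheel>/dev/null;python3 go.py .5495 .1735 .1402 68.4
```

```text
clk 8.05 pos [0.5522 0.1771 0.1402] yaw 45.1 F [-0.64 -1.86  3.95] M [-0.495  0.152  0.316] open 0.224
d [-0.0045  0.0006  0.    ] r [ 7.000e-04  3.000e-04 -4.066e-01]
clk 8.25 pos [0.5524 0.1769 0.1402] yaw 41.74 F [-0.2  -2.98  5.45] M [-0.645  0.133  0.246] open 0.222
d [-0.0044  0.0006  0.    ] r [ 6.000e-04  2.000e-04 -4.652e-01]
```

To row units: 0.0002 m is 0.0003, 0.0001 m is 0.0002, 0.02 rad is 0.0064.

```bash
cat > ck.py <<'E'
from go import *
delta(.5495,.1735,.1402,68.4); s=get_state(); sys.exit(s["moment"][2]>0.55 or np.linalg.norm(s["contact_force"])>12)
E
echo '0 0 0.0002 0 0 0 0.0064 | 0 0 0.0003 0 0 0 0.0127' | python3 -m handwheel>/dev/null;python3 ck.py && echo '0 0 0.0002 0 0 0 0.0064 | 0 0 0.0003 0 0 0 0.0127' | python3 -m handwheel>/dev/null;python3 ck.py && echo '0 0 0.0002 0 0 0 0.0064 | 0 0 0.0003 0 0 0 0.0127' | python3 -m handwheel>/dev/null;python3 ck.py
```

```text
clk 8.45 pos [0.5525 0.1768 0.1402] yaw 39.48 F [-0.81 -2.67  5.11] M [-0.609  0.133  0.261] open 0.223
d [-0.0044  0.0006  0.    ] r [ 5.000e-04  1.000e-04 -5.048e-01]
clk 8.45 pos [0.5525 0.1768 0.1402] yaw 39.48 F [-0.81 -2.67  5.11] M [-0.609  0.133  0.261] open 0.223
d [-0.0044  0.0006  0.    ] r [ 5.000e-04  1.000e-04 -5.048e-01]
clk 8.45 pos [0.5525 0.1768 0.1402] yaw 39.48 F [-0.81 -2.67  5.11] M [-0.609  0.133  0.261] open 0.223
d [-0.0044  0.0006  0.    ] r [ 5.000e-04  1.000e-04 -5.048e-01]False
False
False
```

To row units: -0.0002 m is -0.0003, 0.0001 m is 0.0002, 0.04 rad is 0.0127.

```bash
sed -i 's/sys.exit(\(.*\))$/sys.exit(int(\1))/' ck.py
echo '0 0 0.0002 -0.0003 0 0 0.0064 | 0 0 0.0003 -0.0003 0 0 0.0127' | python3 -m handwheel>/dev/null;python3 ck.py && echo '0 0 0.0002 0 0 0 0.0064 | 0 0 0.0003 0 0 0 0.0127' | python3 -m handwheel>/dev/null && python3 ck.py && echo '0 0 0.0002 0 0 0 0.0064 | 0 0 0.0003 0 0 0 0.0127' | python3 -m handwheel>/dev/null && python3 ck.py && echo '0 0 0.0002 0 0 0 0.0064 | 0 0 0.0003 0 0 0 0.0127' | python3 -m handwheel>/dev/null && python3 ck.py
```

```text
clk 8.65 pos [0.5526 0.1766 0.1402] yaw 37.19 F [-0.39 -2.98  4.4 ] M [-0.626  0.083  0.442] open 0.22
d [-0.0043  0.0006 -0.    ] r [ 3.000e-04  3.000e-04 -5.447e-01]
clk 8.85 pos [0.5525 0.1766 0.1402] yaw 35.05 F [-0.48 -1.67  3.95] M [-0.828  0.12   1.26 ] open 0.227
d [-0.0043  0.0008 -0.    ] r [ 5.00e-04  6.00e-04 -5.82e-01]
```

The stop is reached: the moment jumped to 1.26 N m. Backing off now.

To row units: -0.0002 m is -0.0003, -0.05 rad is -0.0159.

```bash
echo '0 0 -0.0003 0 0 0 -0.0127 | 0 0 -0.0003 0 0 0 -0.0159' | python3 -m handwheel>/dev/null;python3 ck.py;  echo '0 0 0 -0.0002 0 0 -0.0064' | python3 -m handwheel>/dev/null;python3 ck.py
```

```text
clk 9.05 pos [0.5525 0.1766 0.1402] yaw 37.84 F [ 0.21 -3.06  4.34] M [-0.72   0.108 -0.021] open 0.224
d [-0.0043  0.0006  0.    ] r [-1.000e-04  2.000e-04 -5.335e-01]
clk 9.15 pos [0.5524 0.177  0.1402] yaw 38.97 F [ 0.04 -1.57  2.68] M [-0.374  0.046  0.015] open 0.218
d [-0.0045  0.0009  0.    ] r [-6.000e-04 -3.000e-04 -5.136e-01]
```

To row units: -0.006 m is -0.01, -0.004 m is -0.0067.

```bash
echo '0 0 0 -0.0033 0 0 0 | 0 0 0 -0.0067 0 0 0 | 0 0 0 -0.01 0 0 0' | python3 -m handwheel>/dev/null;python3 ck.py; echo '0 0 0 -0.005 0 0 0 | 0 0 0 -0.01 0 0 0 | 0 0 0 -0.0333 0 0 0 | 0 0 0 -0.0833 0 0 0 | 0 0 0 -0.0833 0 0 0' | python3 -m handwheel>/dev/null;python3 go.py .485 -.153 .19 23.4
```

```text
clk 9.45 pos [0.5521 0.1772 0.146 ] yaw 39.01 F [-0.67 -0.78 -2.87] M [-0.232 -0.026  0.055] open 0.22
d [-0.0044  0.0012  0.0058] r [-9.00e-04  3.00e-04 -5.13e-01]
clk 9.95 pos [0.5549 0.1785 0.1998] yaw 39.01 F [ 0.05  0.23 -1.81] M [ 0.001 -0.108  0.05 ] open 0.223
d [-0.263   0.2135  0.0082] r [ 0.0007 -0.0079  0.2724]
```

Units first: shifts go in shares of 600 mm and turns go in shares of pi rad. So -0.263 m is -0.4383, 0.2135 m is 0.3558, 0.272 rad is 0.0866.

```bash
echo '0 -0.2167 0.1783 0 0 0 0.0414 | 0 -0.2167 0.1783 0 0 0 0.0414 | 0 -0.2167 0.1783 0 0 0 0.0414 | 0 -0.2167 0.1783 0 0 0 0.0414 | 0 -0.4383 0.3558 0 0 -0.0013 0.0866 | 0 -0.4383 0.3558 0 0 -0.0013 0.0866 | 0 -0.4383 0.3558 0 0 -0.0013 0.0866 | 0 -0.4383 0.3558 0 0 -0.0013 0.0866 | 0 -0.4383 0.3558 0 0 -0.0013 0.0866' | python3 -m handwheel>/dev/null; python3 go.py .485 -.153 .09 23.4
```

```text
clk 10.85 pos [ 0.481  -0.159   0.1959] yaw 22.98 F [ 0.33  0.37 -2.09] M [ 0.026 -0.03  -0.012] open 0.224
d [ 0.0067 -0.0042  0.1058] r [ 0.0021  0.0058 -0.0073]
```

To row units: 0.11 m is 0.1833, 0.07 m is 0.1167, -0.007 rad is -0.0022.

```bash
echo '0 0.0112 -0.007 0.05 0.0006 0.0016 -0.0022 | 0 0.0112 -0.007 0.1167 0.0006 0.0016 -0.0022 | 0 0.0112 -0.007 0.1767 0.0006 0.0016 -0.0022 | 0 0.0112 -0.007 0.1833 0.0006 0.0016 -0.0022 | 0 0.0112 -0.007 0.1833 0.0006 0.0016 -0.0022' | python3 -m handwheel>/dev/null; python3 - <<'E'
from meas import *
from go import delta
delta(.485,-.153,.0557,23.4)
s=get_state();Rm=R.from_quat(s["eef_rot"]).as_matrix(); tp=s["tool_pos"]
o=None
for n in("scene","top"):
    im,d=save(n,"p_"+n); P=cloud(n,d); l=(P-tp)@Rm*1e3; v=(d>0)&(abs(l[...,0])<110)&(abs(l[...,1])<80)
    b=l[v&(abs(l[...,2]-15.2)<4)&(abs(l[...,1])<16)&(abs(l[...,0])<60)]; print(n,"bar",len(b),np.percentile(b[:,0],[1,99]),np.percentile(b[:,1],[1,99]))
    pl=l[v&(abs(P[...,2]-.006)<.0025)]; r=cv2.minAreaRect(np.float32(pl[:,:2])); print("plate",len(pl),r)
    for h in [[.549,.1735,.117]]: print(proj(n,h))
    if n=="top": o=im[140:230,140:230]
    else: a=im[150:260,140:250]; e=im[150:230,290:390]
c=[cv2.resize(x,(380,int(380*x.shape[0]/x.shape[1])),interpolation=cv2.INTER_CUBIC) for x in(o,a)]
h=min(x.shape[0] for x in c); cv2.imwrite("pics/pc.png",np.hstack([x[:h] for x in c])[:,:,::-1])
E
```

```text
clk 11.35 pos [ 0.4866 -0.1468  0.0859] yaw 23.92 F [ 1.06 -0.43 -1.29] M [ 0.038 -0.005  0.002] open 0.221
d [-0.004   0.0051  0.0302] r [-0.003  -0.0001  0.0092]
scene bar 121 [-4.07414513 39.96302836] [-10.30675551   9.33536504]
plate 930 ((-8.094345092773438, -1.7560806274414062), (119.13046264648438, 223.751708984375), 76.22810363769531)
[[337.75016441 180.06245833]]
top bar 3 [-45.25217719  38.25550802] [-9.762021   -7.56875201]
plate 643 ((-9.1649169921875, -2.8358306884765625), (115.02974700927734, 181.6979217529297), 81.42688751220703)
[[180.08017686 184.20798445]]
```

View pics/pc.png

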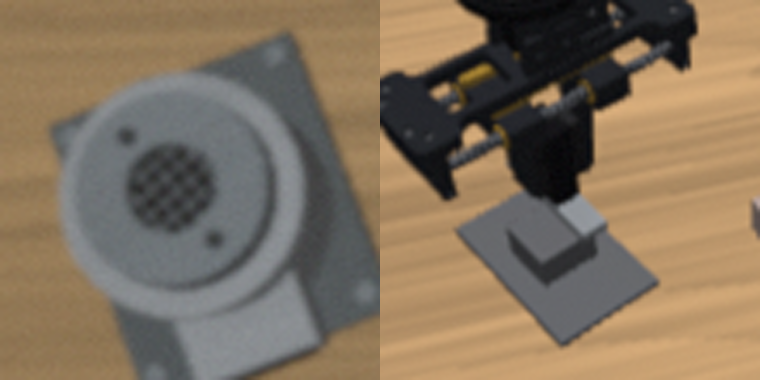

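The ring now shows its holes at crop (127,135) and (215,240), turned clockwise. The spanner hangs above the rest block. I'll check the rest centre from the scene view, the ring angle, and the settled pose.

```bash
echo '0 0 0 0 0 0 0 | 0 0 0 0 0 0 0' | python3 -m handwheel>/dev/null; python3 - <<'E'
from meas import *
from go import delta
delta(.485,-.153,.0557,23.4)
im=np.load("pics/p_top.npz")["im"]; h=darkblobs(im,[(140+127*90/380,140+135*90/380),(140+215*90/380,140+240*90/380)],k=7); H=onplane("top",h,.117); print(H,H.mean(0),np.degrees(np.arctan2(*(H[0]-H[1])[[1,0]])))
for n,f,box in(("scene","scene0",(195,250,155,225)),("top","top0",(180,250,300,365))):
    im=np.load(f"pics/{f}.npz")["im"]; hsv=cv2.cvtColor(im,cv2.COLOR_RGB2HSV); m=np.zeros(im.shape[:2],bool); m[box[0]:box[1],box[2]:box[3]]=1
    c=max(cv2.findContours(comp(m&(hsv[...,1]<75)).astype(np.uint8),0,cv2.CHAIN_APPROX_NONE)[0],key=len)[:,0]
    W=onplane(n,c,.006); W=W[:,:2]*1000
    r=cv2.minAreaRect(np.float32(W)); print(n,r)
# block top in scene depth now
z=np.load("pics/p_scene.npz"); P=cloud("scene",z["d"]); t=np.radians(23.6); A=np.array([[np.cos(t),np.sin(t)],[-np.sin(t),np.cos(t)]])
loc=(P[...,:2]-[.481,-.155])@A.T*1e3; v=(z["d"]>0)&(abs(P[...,2]-.032)<.004)&(abs(loc).max(2)<45); q=loc[v]; print("block",len(q),np.percentile(q,[1,99],axis=0))
z=np.load("pics/top0.npz"); P=cloud("top",z["d"]); loc=(P[...,:2]-[.481,-.155])@A.T*1e3
for nm,zz in(("block",.032),("bar",.040),("grip",.102)):
    v=(z["d"]>0)&(abs(P[...,2]-zz)<.003)&(abs(loc).max(2)<60); q=loc[v]; print(nm,len(q),np.percentile(q,[1,99],axis=0))
E
```

```text
clk 11.65 pos [ 0.4876 -0.1484  0.0877] yaw 23.82 F [-0.38 -0.14 -1.43] M [ 0.015 -0.02  -0.015] open 0.223
d [-0.0043  0.0031  0.032 ] r [ 0.0002 -0.0033  0.0073]
[[0.57559764 0.19555895 0.117     ]
 [0.52317824 0.15219709 0.117     ]] [0.54938794 0.17387802 0.117     ] 39.597900230648825
scene ((465.78363037109375, -155.26953125), (160.19351196289062, 91.90750885009766), 23.772663116455078)
top ((481.0617370605469, -154.93865966796875), (129.94146728515625, 80.88102722167969), 23.918642044067383)
block 212 [[-21.13091749 -22.04516784]
 [ 20.93027461   8.66639445]]
block 115 [[-20.45660218 -22.616687  ]
 [ 24.74405888  20.85523291]]
bar 216 [[-45.93611793  -9.8613975 ]
 [ 39.41850575  10.93716815]]
grip 126 [[-18.42108683  -8.11038969]
 [ 11.4523197    9.4259467 ]]
```

Ring turned 0.50 rad, consistent with the stop. The rest centre is confirmed at (0.481,−0.155), yaw 23.7°. Lowering now.

To row units: 0.028 m is 0.0467, 0.02 m is 0.0333, -0.003 rad is -0.001.

```bash
echo '0 -0.0083 0.0045 0 0 -0.001 0.0022 | 0 -0.0083 0.0045 0.0167 0 -0.001 0.0022 | 0 -0.0083 0.0045 0.0333 0 -0.001 0.0022 | 0 -0.0083 0.0045 0.0467 0 -0.001 0.0022 | 0 -0.0083 0.0045 0.0467 0 -0.001 0.0022' | python3 -m handwheel>/dev/null; python3 go.py .484 -.153 .0552 23.4
```

```text
clk 12.15 pos [ 0.4822 -0.1523  0.0567] yaw 23.45 F [-0.3   0.14 -0.75] M [ 0.03  -0.02  -0.021] open 0.223
d [0.0013 0.0014 0.0015] r [-0.0032  0.0042  0.0008]
```

To row units: 0.0012 m is 0.002, 0.001 m is 0.0017, 0.002 rad is 0.0006.

```bash
echo '0 0.002 0.0017 0 0 0.0006 0 | 0 0.002 0.0017 0 0 0.0006 0 | 0 0.002 0.0017 0 0 0.0006 0' | python3 -m handwheel>/dev/null; python3 go.py .484 -.153 .0552 23.4
```

```text
clk 12.45 pos [ 0.4849 -0.1532  0.0586] yaw 23.42 F [ 0.84 -0.17 -2.21] M [ 0.032 -0.014  0.029] open 0.222
d [-0.0008 -0.0006  0.0034] r [-0.001  -0.0006  0.0004]
```

To row units: 0.003 m is 0.005, 0.0015 m is 0.0025.

```bash
echo '0 -0.001 -0.0007 0.0025 0 0 0 | 0 -0.001 -0.0007 0.005 0 0 0 | 0 -0.001 -0.0007 0.005 0 0 0' | python3 -m handwheel>/dev/null; python3 go.py .484 -.153 .0552 23.4;echo '0 0 0 0.0007 0 0 0 | 0 0 0 0.001 0 0 0' | python3 -m handwheel>/dev/null; python3 go.py .484 -.153 .0552 23.4
```

```text
clk 12.75 pos [ 0.4839 -0.153   0.0553] yaw 23.42 F [ 0.15  0.08 -1.77] M [-0.036  0.011  0.025] open 0.225
d [0.0001 0.     0.0001] r [-0.0014  0.      0.0004]
clk 12.95 pos [ 0.4839 -0.153   0.0552] yaw 23.43 F [-1.02  0.24  7.21] M [ 0.073  0.252 -0.011] open 0.222
d [ 0.0001  0.     -0.    ] r [-0.0012 -0.0001  0.0005]
```

To row units: -0.0005 m is -0.0008.

```bash
echo '0 0 0 -0.0008 0 0 0 | 0 0 0 -0.0008 0 0 0' | python3 -m handwheel 6 >/dev/null;  echo '0.3 0 0 -0.0008 0 0 0 | 0.4 0 0 -0.0008 0 0 0 | 1 0 0 -0.0008 0 0 0 | 1 0 0 0 0 0 0 | 1 0 0 0 0 0 0 | 1 0 0 0 0 0 0 | 1 0 0 0 0 0 0' | python3 -m handwheel; python3 go.py .484 -.153 .0552 23.4; echo '1 0 0 -0.0333 0 0 0 | 1 0 0 -0.1 0 0 0 | 1 0 0 -0.1667 0 0 0 | 1 0 0 -0.25 0 0 0 | 1 0 0 -0.25 0 0 0 | 1 -0.25 0.1667 -0.25 0 0 0 | 1 -0.25 0.1667 -0.25 0 0 0 | 1 -0.25 0.1667 -0.25 0 0 0 | 1 -0.25 0.1667 -0.25 0 0 0 | 1 -0.25 0.1667 -0.25 0 0 0' | python3 -m handwheel; python3 - <<'E'
from meas import *
im,d=save("top","f"); im2,_=save("scene","fs"); P=cloud("top",d); t=np.radians(23.7); A=np.array([[np.cos(t),np.sin(t)],[-np.sin(t),np.cos(t)]])
loc=(P[...,:2]-[.481,-.155])@A.T*1e3
for nm,zz in(("block",.032),("bar",.040),("grip",.102)):
    v=(d>0)&(abs(P[...,2]-zz)<.003)&(abs(loc).max(2)<60); q=loc[v]; print(nm,len(q),np.percentile(q,[1,99],axis=0) if len(q) else 0)
cv2.imwrite("pics/fc.png",np.hstack([cv2.resize(im[140:250,145:385],(480,220)),cv2.resize(im2[150:260,140:250],(220,220))])[:,:,::-1])
E
```

```text
clock: 13.85
tool_pos: [0.484, -0.153, 0.0552]
eef_rot: [0.979, 0.203, -0.0, -0.001]
contact_force: [-0.1, -0.6, 0.5]
opening: 0.821
finger_force: 0.0
clk 13.85 pos [ 0.484  -0.153   0.0552] yaw 23.42 F [-0.12 -0.6   0.51] M [ 0.015 -0.048  0.044] open 0.821
d [0. 0. 0.] r [-0.0014 -0.0001  0.0004]
clock: 14.85
tool_pos: [0.382, -0.3091, 0.2044]
eef_rot: [0.98, 0.198, -0.002, -0.0]
contact_force: [-0.4, 0.0, -0.5]
opening: 0.998
finger_force: 0.0
block 115 [[-20.48642844 -21.60932894]
 [ 20.23389503  20.62806564]]
bar 204 [[-42.21307608  -9.06608044]
 [ 42.61429204  10.48203981]]
grip 127 [[-14.32668728  -8.08036801]
 [ 15.28827848   9.80812969]]
```

View pics/fc.png

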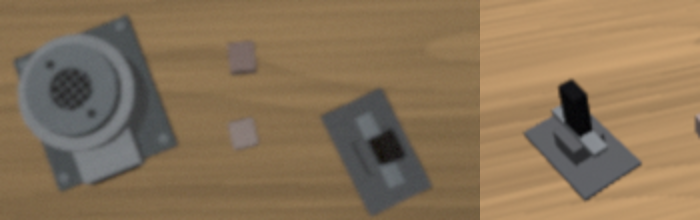

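The spanner stands centred on the rest, the taro is where it was, and the ring's holes sit at the stop angle. Handing in.

```bash
python3 -c "
from plant import finish_job
print(finish_job())"
```

```text
the job is handed in; nothing more can be done
None
```

The job is handed in with one doubt: the ring was turned about 0.50 rad clockwise to its stop, but at the stop the torque briefly hit 1.26 N m (about 37 N across the two prongs by my estimate, close to the 40 N limit) before I backed off; the spanner is back upright and centred on its rest, released, the taro pieces look unmoved, and it took about 15 s.

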